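# Set the detector's dial and hold its recessed zero button with the stylus

### The arm

A 7-joint arm with a two-finger parallel gripper is mounted at the origin on a cart in front of the work surface, level with it; the furniture and walls round the work are solid. World frame = base frame: x ahead of the robot, y to its left, z up, the work surface at z = 0. Lengths are in m, angles in rad, forces in N, time in s.
With the tool pointing down it reaches from about 0.4 to 0.85 m from the base axis. Payload 4.5 kg.
Tool frame: the origin (TCP) lies at the very end of the fingers, on their centre line; the grasp point (between the pads) lies 19 mm behind it; z points along the fingers, y is the line along which they close (so a half turn about z gives the same grasp; the last joint's range is limited). The gripper opens to 88 mm and grips with 3 to 60 N. Pads are 18 mm wide; open, the fingers measure 123 mm over their backs; the gripper's body (75 mm by 187 mm) begins 45 mm behind the grasp point.
Start: joints at [-1.307, 0.689, -0.195, 1.565, 0.157, 0.902, -0.215], TCP at [0.142, 0.609, 0.202] pointing down, gripper open.
Joint ranges: [-3.01, 3.01], [-0.46, 2.08], [-1.47, 1.51], [0.13, 2.56], [-1, 4.14], [0.04, 2.09], [-2.66, 2.66]. Speed limits (rad/s): [2.57, 2.57, 3.14, 3.14, 3.14, 3.14, 3.14].

### API

Orientations are given as a unit quaternion [x, y, z, w].
In Python, from plant import r gives the robot as it stands. The module is installed in compiled form; this text tells all that it offers.
- The arm moves only by the tool step_arm, never from a script. Its argument "increments" is a list of rows, each a list of 2 entries, a list of its own where there are three numbers: the shift along the world's x, y, z in cm, then the turn, a rotation vector about the world's x, y, z in degrees. A call has exactly 10 rows; each row shifts and turns the commanded pose from where the row before left it; what a row does not reach is not made up. A row lasts 1/10 s, in which the tool goes at most 50 mm and 8.59 degrees, less where a joint would pass 70% of its speed; a pose out of reach is approached as far as the arm can. A call is refused whole if a number of a shift passes 5 or a number of a turn 8.59, either way. A call with a gripper value outside its range is refused whole. "fingers" is the opening, from 0 (shut) to 1 (fully open), set as the call begins (left out, the last holds). The fingers move at their own pace and stop on an object; "grip_force" is the grip in N (left out, the last holds). Time passes only in rows, so rows that do not move let the fingers close, or fill a call up. It gives the time, the measured TCP pose, the force, the opening and the grip force at its end, in the units of the state.
- r.get_state(): the state, without advancing time (a new reading comes with each control period).
- r.snapshot(name): name is "scene" or "top" or "wrist"; returns (picture, depth): 480x640x3 uint8, red, green, blue; 480x640 float32, m along the optical axis (not along the pixel's ray), 0 where there is no reading.
- r.calibration(name): a dict with "fov_y" (degrees; the focal length in pixels is half the picture's height over the tangent of half this angle, whatever the lens; pixels are square), "cx", "cy" (the principal point, pixels), "R" (3x3) and "t" (3): a world point X has camera coordinates R X + t. Camera axes: x right, y down, z forward; pixel columns grow to the right and rows downward; lengths in m; the calibration is good to about 2 mm. The wrist camera is an equidistant fisheye: a pixel r from the principal point sees the ray r / f radians off the axis. A picture is of the moment at which its call begins: read the wrist's pose just before it. calibration takes no time and is no camera call; for the wrist camera it gives the pose at the moment of the call.
- r.finish_job(): hands the job in; it is judged then, once.
The state is a dict: "clock": time; "q": joint angles; "qd": joint speeds; "joint_torque": joint torques, N m; "tool_pos": TCP position; "eef_rot": TCP orientation; "contact_force": force on the tool from outside, world axes, zero at the start; "moment": the same for the moment, N m; "opening": opening from 0.0 (shut) to 1.0 (fully open); "finger_force": force on a finger pad.
Only numpy, scipy, OpenCV 4.12 (cv2) and the standard library are available. Lean on these libraries where they do the work, as an engineer would, in place of code of your own. Each camera call takes 0.05 s, during which the arm holds its last target. There are 200 camera calls.

### The job

Zero the detector unit on the bench: turn its pointer dial until the nose points at the raised tooth on the ring round it and let go of the dial, then take the stylus out of its stand and, keeping it upright, reach its tip through the round hole in the unit's top and push the recessed button in there fully down, firmly but without forcing it. Finish while still holding the stylus in the gripper with the button down: do not let go and do not withdraw. Leave the beaker, the timer and the sample rack alone, and do not press the button before the dial is set.

Things in the scene. Friction and masses are not known exactly. Their poses are not given: they have to be found in the camera images.
- unit: detector unit, a white and grey instrument 110 x 200 x 62 mm (x, y, z) fixed to the bench at a slant that varies. Origin: centre of its underside, z up. Its top face is level, 62 mm above the bench; the pointer dial sits on it 50 mm to the +y side of the centre (the robot's left), the round hole is 55 mm to the -y side.
- dial_axis (a point): point on the dial's turning axis at the unit's top face (62 mm above the bench); axes as the unit's. The dial is black: a round skirt 40 mm across and 10 mm high with an upright finger bar on it, 12 mm thick, from 22 mm behind to 16 mm ahead of the axis, from 8 to 38 mm above the top face; grip the bar across its 12 mm.
- dial (a joint): angle of the dial (rad): 0 when the nose points along the unit's +x (away from the robot), growing anticlockwise seen from above, stops at -1.4 and +1.4; stiff by friction (0.05 N m), stays where it is left. It starts clockwise of the tooth, by 0.45 to 1.5 rad.
- dial_nose (a point): point just ahead of the dial's nose, 28 mm from the dial's axis, 14 mm above the top face; turns with the dial, its x axis points along the nose, outward. The nose is narrow (5 mm) and low (8 to 20 mm above the top face) and runs on from the bar's front end to 26 mm from the axis. A white line on top of the bar marks its nose half.
- index_mark (a point): inner top edge of the raised tooth of the index ring, 28 mm from the dial's axis, 8 mm above the top face; its x axis points outward from the dial's axis. The flat dark steel ring round the dial (64 to 80 mm across, 3 mm high) is fixed; its one bright steel tooth is 4 mm wide and stands 8 mm above the unit's top face. Where on the ring the tooth is varies.
- aperture (a point): centre of the mouth of the round hole in the unit's top face (62 mm above the bench), 15 mm across, straight down, with a thin dark ring round it.
- button (a joint): how far the recessed button is pressed (m): 0 released, 0.008 fully down; a spring of 2 N at first touch, 6 N fully down, returns it.
- button_face (a point): centre of the face of the recessed button, a grey disc 12 mm across, 24 mm below the mouth of the hole when released, 32 mm when fully down.
- stylus: loose upright stylus, 104 mm long, 40 g. Origin: centre of its tip end, z along it towards the handle. From the tip: round steel shaft 6 mm across and 50 mm long, collar 18 mm across from 50 to 54 mm, round grey handle with black rings, 14 mm across, from 54 to 104 mm. It hangs in the stand by its collar with the tip 8 mm above the bench, so the handle stands from 62 to 112 mm above the bench; the shaft has about 1.5 mm play in the stand.
- stand: stylus stand, fixed to the bench: dark foot 74 x 74 x 8 mm with an aluminium block 46 x 46 mm on it, top 58 mm above the bench, with an upright hole of 9 mm in its centre that holds the stylus. Origin: centre of the underside. Its place is swapped at random with the beaker's and the timer's.
- beaker: white plastic beaker, 65 mm across, 80 mm high, loose; origin at the centre of its underside. Bystander.
- timer: bench timer, 60 x 66 x 18 mm, loose, lying flat; origin at the centre of its underside. Bystander.
- sample_rack: narrow grey sample rack, 27 x 140 x 58 mm, loose; origin at the centre of its underside. Bystander at the right of the unit.
Mind the look-alikes: they are no part of the job. Leave any green look-alike of the stylus alone.

How it is judged:
On the way, in this order (a step that is already met when the one before it is completed fails the run):
1. the dial's nose is at the tooth, the dial at rest and let go (horizontal distance between dial_nose and index_mark below 0.004 m and contact force between the fingers and unit below 0.2 N and velocity of joint dial between -0.05 and 0.05 rad/s), for 0.2 s.
2. the stylus is out of its stand, in the gripper (height (world z) of stylus above 0.062 m and contact force between the fingers and stylus above 1 N), for 0.2 s.
At the end, for the whole second after the job is handed in: The dial's nose is within 4 mm (about 8 degrees) of the tooth; the gripper still holds the stylus, upright within 0.2 rad and still; its tip bears on the recessed button with over 2 N and keeps it at least 5.5 mm of its 8 mm down through the last second (horizontal distance between dial_nose and index_mark below 0.004 m and value of joint button above 0.0055 m and horizontal distance between stylus and button_face below 0.007 m and z of stylus in the frame of button_face between -0.003 and 0.003 m and contact force between stylus and unit above 2 N and contact force between the fingers and stylus above 1 N and angle between stylus's own z axis and vertical below 0.2 rad and linear speed of stylus below 0.02 m/s); the arm keeps its last pose, push and grip.
It fails at once if the button is pressed while the dial is off the tooth (value of joint button above 0.002 m and horizontal distance between dial_nose and index_mark above 0.005 m).
It fails at once if the stylus is forced against the unit (over 40 N) (contact force between stylus and unit above 40 N).
It fails at once if a bystander is shifted by more than 30 mm or tipped (distance of any of beaker, timer, sample_rack from where it was at the start of the episode above 0.03 m or angle between any of beaker, timer, sample_rack's own z axis and vertical above 0.3 rad).
It also fails if it takes over 51 s, if anything falls off the work surface, if the arm or the gripper's body presses on something with over 40 N, if the wrist force passes 120 N, or if a joint passes its speed limit or range.

## Working session

There is one attempt and no reset: what is moved stays moved. The work goes in short steps, Python scripts to look and compute and a tool call to move; the robot and the scene stay as the last step left them, time stands still between calls to the robot, and variables do not carry over. Pictures are saved under pics/ and viewed, at most 10 in all, crops included, and the job is handed in when it is done.

Besides the shell and the picture viewer there is one more tool, called after "Emit:" as name([rows], argument=value, ...), one row to a line, values as JSON. step_arm: Moves the arm, as the interface text tells. Its arguments: {"type":"object","properties":{"increments":{"type":"array","items":{"type":"array"}},"fingers":{"type":"number"},"grip_force":{"type":"number"}},"required":["increments"]}

```bash
mkdir -p pics; cat > h.py <<'E'
import numpy as np, cv2
from plant import r
def snap(n,save=None):
    c=r.calibration(n); p,d=r.snapshot(n)
    if save: cv2.imwrite('pics/'+save,cv2.cvtColor(p,cv2.COLOR_RGB2BGR)); np.savez('pics/'+save[:-4],p=p,d=d,**{k:np.array(v) for k,v in c.items()})
    return p,d,c
def ray(c,u,v,fish=False):
    f=240/np.tan(np.radians(float(c['fov_y']))/2); x=(u-c['cx'])/f; y=(v-c['cy'])/f
    if fish:
        a=np.hypot(x,y); s=np.sin(a)/max(a,1e-9); d=np.array([x*s,y*s,np.cos(a)])
    else: d=np.array([x,y,1.])
    R=np.array(c['R']); return -R.T@np.array(c['t']), R.T@d
def onz(c,u,v,z,fish=False):
    o,d=ray(c,u,v,fish); return o+d*(z-o[2])/d[2]
E
python3 - <<'E'
from h import *
for n in('scene','top'):
    p,d,c=snap(n,n+'1.png'); print(n,c['fov_y'],-np.array(c['R']).T@np.array(c['t']))
s=r.get_state(); print(s['clock'],s['tool_pos'],s['eef_rot'],s['contact_force'],s['opening'])
E
```

```text
scene 51.10677880111935 [-0.12855484  0.67724555  0.55250465]
top 50.97999492545652 [0.38292267 0.08777103 1.10981917]
0.1 [0.14227464 0.60796736 0.20151164] [ 1.14607889e-01  9.93410488e-01 -7.95138399e-04 -3.05937439e-05] [-0.14153861 -0.06143128 -0.54605849] 1.005186588160012
```

View pics/top1.png

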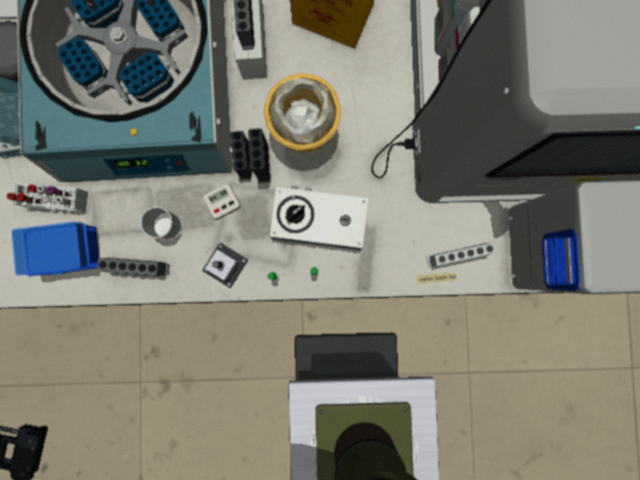

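View pics/scene1.png

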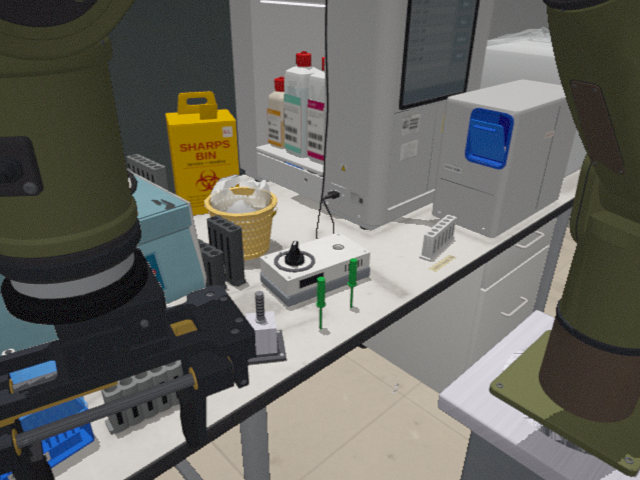

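The top view shows the dial at (296,213), the hole at (345,220) and the stand with the grey stylus at (222,264). The beaker is at (160,225), the timer at (222,202) and the rack at (461,255).
Could be taken for the stylus: the grey one at (222,264), and green ones at (272,277) and (314,272). I choose the grey one in the aluminium block. Could be taken for the dial or hole: the centrifuge hub (118,38), which is not on the unit. I'll check both choices in a close crop.

```bash
python3 - <<'E'
from h import *
z=np.load('pics/top1.npz'); p=z['p']
for n,u,v,h in(('dial',296,213,.1),('ring',296,213,.062),('hole',345,220,.062),('stand',222,264,.058),('green1',272,277,.08),('green2',314,272,.08),('timer',222,202,.018),('beaker',160,225,.04)):
    print(n,onz(z,u,v,h).round(3), z['d'][v,u])
a=cv2.resize(p[180:255,262:377],None,fx=6,fy=6,interpolation=3)
b=cv2.resize(p[239:289,195:295],None,fx=3,fy=3,interpolation=3)
o=np.zeros((600,690,3),np.uint8);o[:450]=a;o[450:,:300]=b
cv2.imwrite('pics/crop1.png',o[:,:,::-1])
E
```

```text
dial [0.507 0.131 0.1  ] 1.0170097
ring [0.511 0.133 0.062] 1.0170097
hole [0.494 0.031 0.062] 1.072505
stand [0.409 0.29  0.058] 1.0394204
green1 [0.379 0.184 0.08 ] 1.0008605
green2 [0.387 0.099 0.08 ] 1.0036589
timer [0.545 0.296 0.018] 1.101197
beaker [0.496 0.425 0.04 ] 1.1115781
```

View pics/crop1.png

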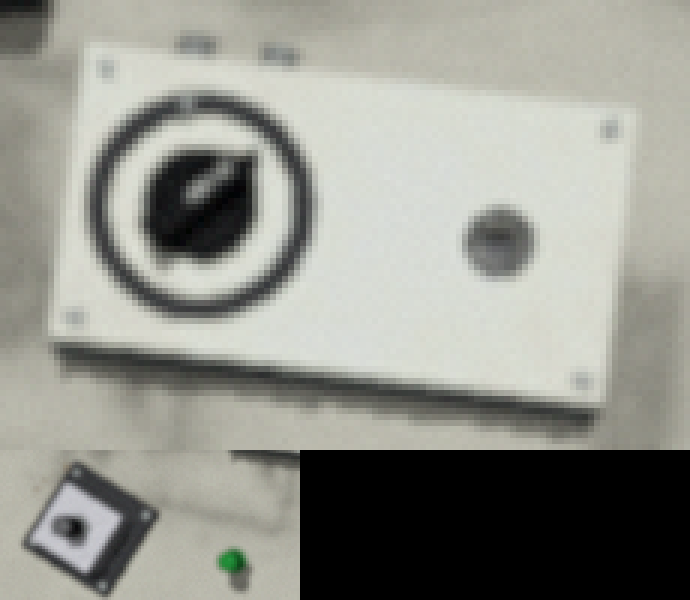

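The crop confirms it. The nose points about 50° clockwise of straight up, the tooth is at crop (188,103) slightly anticlockwise of straight up, and the grey stylus stands in the aluminium block. The green one is separate. I'm moving over the dial.

Emit:
step_arm([
  [[1.8, -2.4, 0.3], [0, 0, -1.8]],
  [[1.8, -2.4, 0.3], [0, 0, -1.8]],
  [[1.8, -2.4, 0.3], [0, 0, -1.8]],
  [[1.8, -2.4, 0.3], [0, 0, -1.8]],
  [[1.8, -2.4, 0.3], [0, 0, -1.8]],
  [[1.8, -2.4, 0.3], [0, 0, -1.8]],
  [[1.8, -2.4, 0.3], [0, 0, -1.8]],
  [[1.8, -2.4, 0.3], [0, 0, -1.8]],
  [[1.8, -2.4, 0.3], [0, 0, -1.8]],
  [[1.8, -2.4, 0.3], [0, 0, -1.8]],
])

```text
clock: 1.1
tool_pos: [0.3228, 0.3673, 0.2322]
eef_rot: [0.269, 0.963, -0.0, -0.0]
contact_force: [0.3, -0.2, -0.5]
opening: 1.001
finger_force: 0.0
```

Emit:
step_arm([
  [[1.8, -2.4, 0.0], [0, 0, -1.8]],
  [[1.8, -2.4, 0.0], [0, 0, -1.8]],
  [[1.8, -2.4, 0.0], [0, 0, -1.8]],
  [[1.8, -2.4, 0.0], [0, 0, -1.8]],
  [[1.8, -2.4, 0.0], [0, 0, -1.8]],
  [[1.8, -2.4, 0.0], [0, 0, -1.8]],
  [[1.8, -2.4, 0.0], [0, 0, -1.8]],
  [[1.8, -2.4, 0.0], [0, 0, -1.8]],
  [[1.8, -2.2, 0.0], [0, 0, -1.8]],
  [[0, 0, 0.0], [0, 0, -1.8]],
])

```text
clock: 2.1
tool_pos: [0.4866, 0.1502, 0.232]
eef_rot: [0.42, 0.908, -0.001, 0.001]
contact_force: [-0.3, -1.2, -0.1]
opening: 1.0
finger_force: 0.0
```

```bash
python3 - <<'E'
from h import *
p,d,c=snap('wrist','w1.png')
snap('top','top2.png')
s=r.get_state(); print(s['clock'],s['tool_pos'],s['eef_rot'],s['q'],c['fov_y'],c['cx'],c['cy'],ray(c,320,240,1))
E
```

```text
2.2 [0.48412744 0.1542759  0.23193409] [ 4.16727426e-01  9.09031407e-01 -1.89712943e-04 -3.42515250e-04] [-0.36119224  0.4940624  -0.05835186  1.87928057  0.03936187  0.77008721
  0.27024924] 65.70646984690485 322.3886817855632 240.96051733715316 (array([0.44206844, 0.20331493, 0.41309454]), array([ 0.16734425, -0.20821036, -0.96366195]))
```

View pics/w1.png

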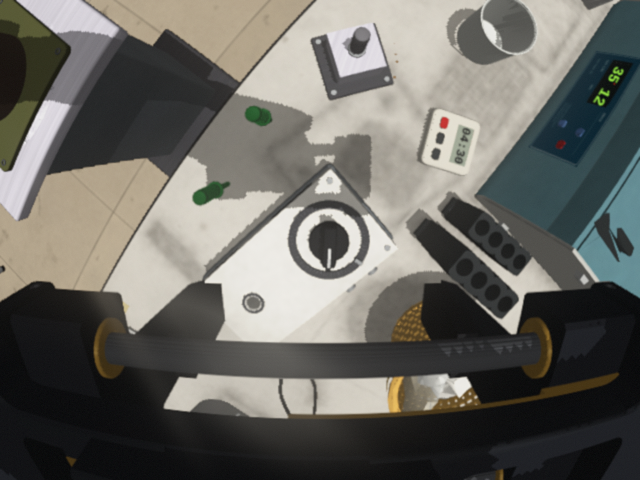

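The wrist view shows the ring centred near (329,240), the white line running down to about (329,262), the hole at (253,303), and the grey stylus at (360,40). The green ones are at (258,115) and (210,192). Now measuring these.

```bash
cat > dial.py <<'E'
from h import *
def meas(z,u0,v0,W=60):
    p=z['p'].astype(int); g=p.mean(2)
    P=[(u,v) for v in range(v0-W,v0+W) for u in range(u0-W,u0+W)]
    A=np.array([onz(z,u,v,.065,1) for u,v in P])[:,:2]; G=np.array([g[v,u] for u,v in P])
    B=np.array([onz(z,u,v,.100,1) for u,v in P])[:,:2]
    T=np.array([onz(z,u,v,.070,1) for u,v in P])[:,:2]
    c=onz(z,u0,v0,.065,1)[:2]
    for _ in range(8):
        q=A[(np.hypot(*(A-c).T)<.046)&(np.hypot(*(A-c).T)>.029)&(G<95)]
        M=np.c_[2*q,np.ones(len(q))]; s=np.linalg.lstsq(M,(q**2).sum(1),rcond=None)[0]; c=s[:2]
    print('centre',c.round(4),'r',np.sqrt(s[2]+c@c).round(4),len(q))
    d=A-c; R=np.hypot(*d.T); an=np.degrees(np.arctan2(d[:,1],d[:,0]))
    m=(R>.0335)&(R<.0385)
    dt=T-c; Rt=np.hypot(*dt.T); at=np.degrees(np.arctan2(dt[:,1],dt[:,0])); k=(Rt>.028)&(Rt<.040)
    mb=m&(G>115); print('tooth px',mb.sum(),'angles base',np.sort(an[mb]).round(0),'at z.070',np.sort(at[mb]).round(0))
    db=B-c; w=(np.hypot(*db.T)<.019)&(G>130)&(R<.030)
    print('line px',w.sum()); L=db[w]
    if len(L)>3:
        u,sv,vt=np.linalg.svd(L-L.mean(0)); v=vt[0]*np.sign(vt[0]@L.mean(0)); print('line mean',L.mean(0).round(4),'dir',np.degrees(np.arctan2(v[1],v[0])).round(1),'mean dir',np.degrees(np.arctan2(*L.mean(0)[::-1])).round(1))
    return c
E
python3 - <<'E'
from dial import *
z=np.load('pics/w1.npz'); c=meas(z,329,240)
g=z['p'].mean(2)
h=onz(z,253,303,.062,1)[:2]; print('hole',h, h-c, np.hypot(*(h-c)))
print('stylus top',onz(z,361,34,.112,1))
o=cv2.resize(z['p'][190:320,235:395],None,fx=5,fy=4.6,interpolation=3)
cv2.imwrite('pics/crop2.png',o[:,:,::-1])
E
```

```text
centre [0.5086 0.1334] r 0.0359 1420
tooth px 20 angles base [-0.  1.  1.  1.  2.  2.  2.  2.  3.  3.  3.  4.  4.  4.  5.  5.  5.  6.
  6.  6.] at z.070 [1. 2. 3. 3. 3. 3. 4. 4. 4. 5. 5. 5. 6. 6. 7. 7. 7. 7. 8. 8.]
line px 356
line mean [ 0.0057 -0.0056] dir 43.0 mean dir -44.5
hole [0.4937076  0.02926059] [-0.01488733 -0.10418204] 0.10524034370057267
stylus top [0.40823201 0.29067866 0.112     ]
```

View pics/crop2.png

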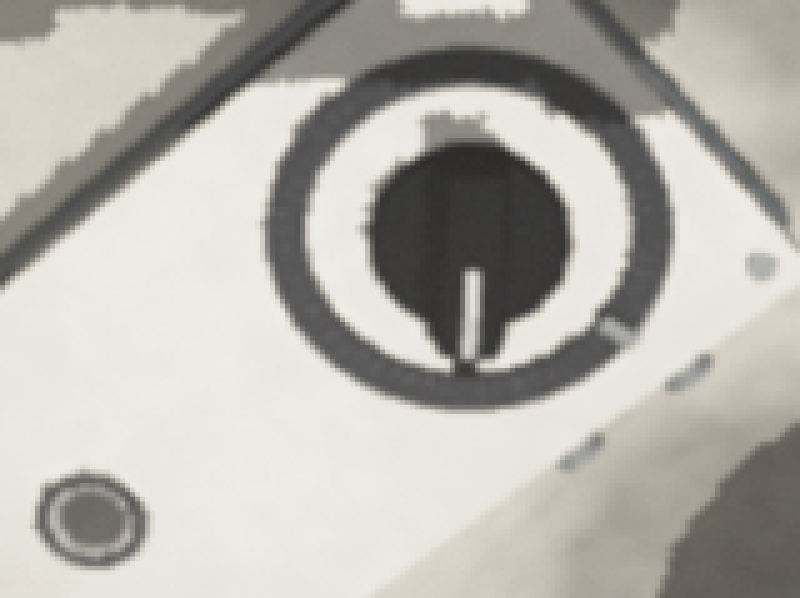

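The crop shows the white line from (473,270) to (467,360), the tooth at (617,332), the dial clear and the hole ring at (92,520).

```bash
python3 - <<'E'
from dial import *
z=np.load('pics/w1.npz'); c=np.array([.5086,.1334])
f=lambda x,y,h: onz(z,235+x/5-.4,190+y/4.6-.4,h,1)[:2]-c
a=f(473,270,.1);b=f(467,360,.1);print(a,b,np.degrees(np.arctan2(*(b-a)[::-1])),np.degrees(np.arctan2(*b[::-1])))
t=f(617,332,.069);print(t,np.degrees(np.arctan2(*t[::-1])),np.hypot(*t)); print('hole',f(92,520,.062)+c)
s=r.get_state();x,y=s['eef_rot'][:2]; print('tool y dir',np.degrees(np.arctan2(y*y-x*x,2*x*y)),s['tool_pos'])
E
```

```text
[-0.0010999   0.00172852] [ 0.00999776 -0.01283865] -52.698866772024424 -52.091274231131656
[0.03592741 0.00278902] 4.438933288466804 0.03603549916523792
hole [0.49346017 0.02959731]
tool y dir 40.743700148714915 [0.48412744 0.1542759  0.23193409]
```

```bash
python3 - <<'E'
from h import *
z=np.load('pics/top1.npz');d=z['d'];R=z['R'];t=z['t'];o=-R.T@t
v,u=np.mgrid[60:300,140:420]
f=240/np.tan(np.radians(float(z['fov_y']))/2)
D=d[60:300,140:420]; X=(np.stack([(u-z['cx'])/f*D,(v-z['cy'])/f*D,D],-1)-t)@R
m=(X[...,2]>.115)&(D>0)&(X[...,0]<.70)&(np.hypot(X[...,0]-.5086,X[...,1]-.1334)<.2)
q=X[m];print(len(q)); print(q[np.argsort(np.hypot(q[:,0]-.5086,q[:,1]-.1334))][:300:30].round(3))
E
```

```text
2121
[[0.596 0.194 0.12 ]
 [0.597 0.205 0.124]
 [0.599 0.216 0.119]
 [0.602 0.219 0.124]
 [0.637 0.131 0.118]
 [0.637 0.113 0.124]
 [0.616 0.209 0.122]
 [0.637 0.099 0.123]
 [0.64  0.103 0.119]
 [0.637 0.087 0.121]]
```

Emit:
step_arm([
  [[0.8, -0.7, -2.0], [0, 0, -1.6]],
  [[0.8, -0.7, -2.0], [0, 0, -1.6]],
  [[0.85, -0.69, -2.0], [0, 0, 0]],
  [[0, 0, -2.0], [0, 0, 0]],
  [[0, 0, -2.0], [0, 0, 0]],
  [[0, 0, -2.0], [0, 0, 0]],
  [[0, 0, -1.5], [0, 0, 0]],
  [[0, 0, -1.3], [0, 0, 0]],
  [[0, 0, -0.7], [0, 0, 0]],
  [[0, 0, 0], [0, 0, 0]],
], fingers=0.5)

```text
clock: 3.2
tool_pos: [0.5077, 0.1348, 0.0765]
eef_rot: [0.44, 0.898, -0.0, -0.001]
contact_force: [-0.5, -0.6, 0.0]
opening: 0.504
finger_force: 0.0
```

Emit:
step_arm([
  [[0, 0, 0], [0, 0, 0]],
  [[0, 0, 0], [0, 0, 0]],
  [[0, 0, 0], [0, 0, 0]],
  [[0, 0, 0], [0, 0, 0]],
  [[0, 0, 0], [0, 0, 0]],
  [[0, 0, 0], [0, 0, 0]],
  [[0, 0, 0], [0, 0, 0]],
  [[0, 0, 0], [0, 0, 0]],
  [[0, 0, 0], [0, 0, 0]],
  [[0, 0, 0], [0, 0, 0]],
], fingers=0, grip_force=25)

```text
clock: 4.2
tool_pos: [0.5088, 0.1337, 0.0772]
eef_rot: [0.441, 0.897, 0.0, -0.0]
contact_force: [-0.4, 0.5, 0.2]
opening: 0.005
finger_force: 0.0
```

Nothing was gripped: the fingers shut fully. I'll look.

```bash
python3 - <<'E'
from h import *
p,d,c=snap('wrist','w2.png'); p2,d2,c2=snap('scene','s2.png')
s=r.get_state(); print(s['clock'],s['tool_pos'],s['opening'],s['finger_force'],s['contact_force'])
o=np.hstack([p[180:400,200:460],p2[180:400,180:440]]); o=cv2.resize(o,(800,338),interpolation=2)
cv2.imwrite('pics/c3.png',o[:,:,::-1])
E
```

```text
4.3 [0.50882429 0.13370377 0.07722741] 0.008336813865290478 0.0 [-0.17655626  0.444064   -0.6337848 ]
```

View pics/c3.png

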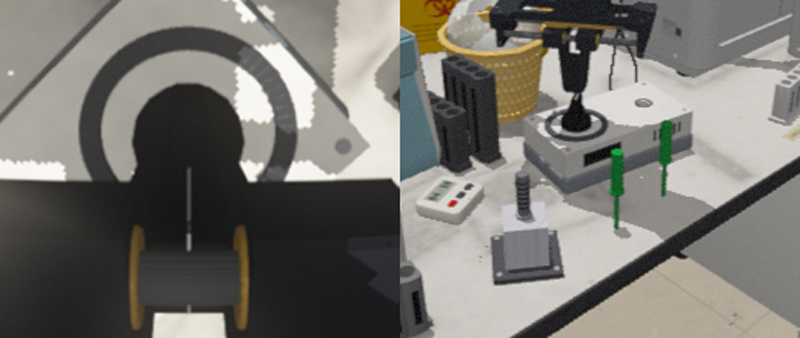

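```bash
python3 - <<'E'
from h import *
z=np.load('pics/s2.npz');p=z['p'];d=z['d']
a=cv2.resize(p[190:280,265:345],(640,720)[::1],interpolation=2)[:600]
w=np.load('pics/w2.npz')['p'][270:400,260:380]
cv2.imwrite('pics/c4.png',np.hstack([a[:, :500],cv2.resize(w,(300,600))])[:,:,::-1])
R=z['R'];t=z['t'];f=240/np.tan(np.radians(float(z['fov_y']))/2)
for v in range(215,268,3):
    row=[]
    for u in(288,292,296):
        D=d[v,u];X=R.T@(np.array([(u-z['cx'])/f*D,(v-z['cy'])/f*D,D])-t);row.append(X.round(3).tolist())
    print(v,row)
E
```

```text
215 [[0.508, 0.147, 0.165], [0.514, 0.132, 0.159], [0.509, 0.127, 0.159]]
218 [[0.508, 0.147, 0.159], [0.502, 0.142, 0.16], [0.498, 0.136, 0.16]]
221 [[0.507, 0.148, 0.154], [0.502, 0.142, 0.154], [0.496, 0.138, 0.154]]
224 [[0.51, 0.145, 0.146], [0.504, 0.141, 0.147], [0.499, 0.135, 0.147]]
227 [[0.51, 0.146, 0.14], [0.506, 0.139, 0.139], [0.496, 0.138, 0.143]]
230 [[0.508, 0.147, 0.135], [0.506, 0.139, 0.133], [0.498, 0.137, 0.135]]
233 [[0.507, 0.148, 0.129], [0.502, 0.143, 0.129], [0.498, 0.136, 0.129]]
236 [[0.507, 0.148, 0.123], [0.504, 0.141, 0.122], [0.498, 0.136, 0.123]]
239 [[0.511, 0.145, 0.114], [0.502, 0.143, 0.117], [0.497, 0.138, 0.117]]
242 [[0.668, 0.015, -0.001], [0.66, 0.01, 0.0], [0.511, 0.125, 0.101]]
245 [[0.654, 0.027, 0.001], [0.509, 0.137, 0.1], [0.504, 0.132, 0.1]]
248 [[0.556, 0.108, 0.063], [0.498, 0.146, 0.101], [0.496, 0.139, 0.099]]
251 [[0.543, 0.119, 0.066], [0.495, 0.149, 0.097], [0.495, 0.139, 0.093]]
254 [[0.525, 0.135, 0.072], [0.493, 0.151, 0.092], [0.493, 0.142, 0.089]]
257 [[0.514, 0.143, 0.073], [0.494, 0.15, 0.085], [0.494, 0.14, 0.081]]
260 [[0.506, 0.15, 0.073], [0.494, 0.15, 0.078], [0.493, 0.141, 0.075]]
263 [[0.504, 0.152, 0.068], [0.497, 0.148, 0.069], [0.492, 0.143, 0.07]]
266 [[0.503, 0.153, 0.062], [0.497, 0.148, 0.063], [0.494, 0.141, 0.062]]
```

View pics/c4.png

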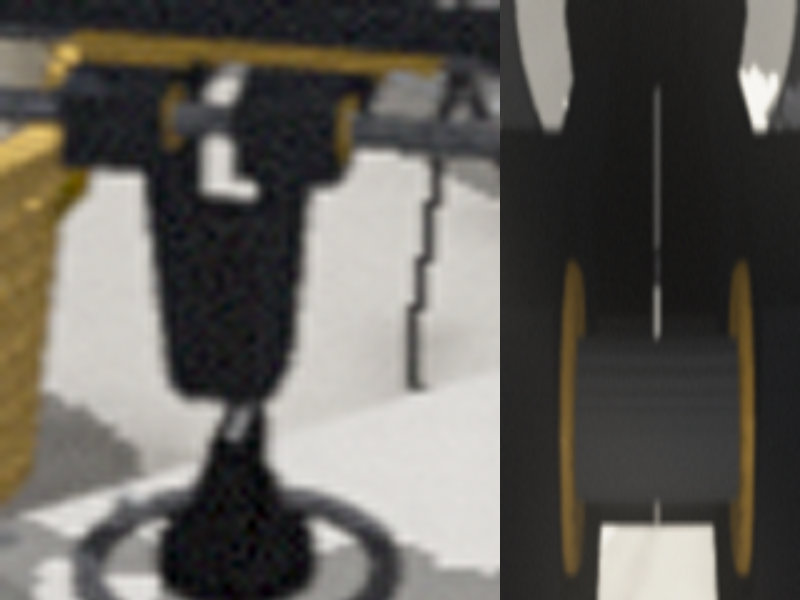

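The scene crop shows the shut fingertips ending above the bar, at z≈0.114 by depth, although the TCP reads 0.077. I'll check the tip height with the fingers open, from the first scene picture.

```bash
python3 - <<'E'
from h import *
def pts(n):
    z=np.load(n);d=z['d'];R=z['R'];t=z['t'];f=240/np.tan(np.radians(float(z['fov_y']))/2)
    v,u=np.mgrid[0:480,0:640];return (np.stack([(u-z['cx'])/f*d,(v-z['cy'])/f*d,d],-1)-t)@R,d
for n,c in(('pics/scene1.npz',(.142,.608)),('pics/s2.npz',(.509,.134)),('pics/top1.npz',(.142,.608))):
    X,d=pts(n); m=(d>0)&(np.hypot(X[...,0]-c[0],X[...,1]-c[1])<.075)&(X[...,2]>.104)&(X[...,2]<.5)
    q=X[m]; print(n,len(q),q[np.argsort(q[:,2])][:60:6].round(3).tolist())
E
```

```text
pics/scene1.npz 49864 [[0.123, 0.567, 0.238], [0.123, 0.566, 0.238], [0.121, 0.563, 0.239], [0.133, 0.565, 0.239], [0.121, 0.563, 0.24], [0.121, 0.562, 0.24], [0.119, 0.558, 0.24], [0.135, 0.564, 0.241], [0.14, 0.563, 0.241], [0.121, 0.56, 0.241]]
pics/s2.npz 11428 [[0.505, 0.14, 0.113], [0.504, 0.139, 0.115], [0.506, 0.145, 0.116], [0.497, 0.138, 0.117], [0.509, 0.149, 0.118], [0.507, 0.144, 0.12], [0.5, 0.138, 0.12], [0.502, 0.118, 0.121], [0.504, 0.141, 0.122], [0.51, 0.143, 0.122]]
pics/top1.npz 975 [[0.14, 0.561, 0.24], [0.14, 0.563, 0.245], [0.162, 0.544, 0.309], [0.162, 0.546, 0.311], [0.16, 0.541, 0.314], [0.164, 0.55, 0.315], [0.16, 0.572, 0.316], [0.158, 0.562, 0.317], [0.162, 0.576, 0.318], [0.114, 0.576, 0.318]]
```

The real fingertips sit 36 mm above the reported TCP, open or shut, so I'll add that offset to every height. Now opening, then lowering 3.5 cm.

Emit:
step_arm([
  [[0, 0, 0], [0, 0, 0]],
  [[0, 0, 0], [0, 0, 0]],
  [[0, 0, 0], [0, 0, 0]],
  [[0, 0, 0], [0, 0, 0]],
  [[0, 0, 0], [0, 0, 0]],
  [[0, 0, -1], [0, 0, 0]],
  [[0, 0, -1], [0, 0, 0]],
  [[0, 0, -0.8], [0, 0, 0]],
  [[0, 0, -0.7], [0, 0, 0]],
  [[0, 0, 0], [0, 0, 0]],
], fingers=0.45)

```text
clock: 5.3
tool_pos: [0.508, 0.1335, 0.041]
eef_rot: [0.441, 0.897, -0.001, -0.001]
contact_force: [-0.6, 0.3, -0.1]
opening: 0.446
finger_force: 0.0
```

Emit:
step_arm([
  [[0, 0, 0], [0, 0, 0]],
  [[0, 0, 0], [0, 0, 0]],
  [[0, 0, 0], [0, 0, 0]],
  [[0, 0, 0], [0, 0, 0]],
  [[0, 0, 0], [0, 0, 0]],
  [[0, 0, 0], [0, 0, 0]],
  [[0, 0, 0], [0, 0, 0]],
  [[0, 0, 0], [0, 0, 0]],
  [[0, 0, 0], [0, 0, 0]],
  [[0, 0, 0], [0, 0, 0]],
], fingers=0, grip_force=20)

```text
clock: 6.3
tool_pos: [0.5088, 0.1335, 0.0425]
eef_rot: [0.441, 0.897, -0.0, 0.0]
contact_force: [-1.2, -0.8, 6.0]
opening: 0.134
finger_force: 20.0
```

Gripped: the opening is 11.8 mm at 20 N. Turning +57°.

Emit:
step_arm([
  [[0, 0, 0], [0, 0, 4]],
  [[0, 0, 0], [0, 0, 4]],
  [[0, 0, 0], [0, 0, 4]],
  [[0, 0, 0], [0, 0, 4]],
  [[0, 0, 0], [0, 0, 4]],
  [[0, 0, 0], [0, 0, 4]],
  [[0, 0, 0], [0, 0, 4]],
  [[0, 0, 0], [0, 0, 4]],
  [[0, 0, 0], [0, 0, 4]],
  [[0, 0, 0], [0, 0, 4]],
])

```text
clock: 7.3
tool_pos: [0.5082, 0.1326, 0.0425]
eef_rot: [0.107, 0.994, -0.001, -0.001]
contact_force: [-2.4, -2.0, 7.2]
opening: 0.134
finger_force: 20.0
```

Emit:
step_arm([
  [[0, 0, 0], [0, 0, 4]],
  [[0, 0, 0], [0, 0, 4]],
  [[0, 0, 0], [0, 0, 4]],
  [[0, 0, 0], [0, 0, 3]],
  [[0, 0, 0], [0, 0, 2]],
  [[0, 0, 0], [0, 0, 0]],
  [[0, 0, 0], [0, 0, 0]],
  [[0, 0, 0], [0, 0, 0]],
  [[0, 0, 0], [0, 0, 0]],
  [[0, 0, 0], [0, 0, 0]],
])

```text
clock: 8.3
tool_pos: [0.5081, 0.1321, 0.0425]
eef_rot: [-0.04, 0.999, -0.001, -0.001]
contact_force: [-2.9, -2.4, 7.4]
opening: 0.131
finger_force: 20.0
```

Emit:
step_arm([
  [[0, 0, 0], [0, 0, 0]],
  [[0, 0, 0], [0, 0, 0]],
  [[0, 0, 0], [0, 0, 0]],
  [[0, 0, 0], [0, 0, 0]],
  [[0, 0, 1], [0, 0, 0]],
  [[0, 0, 3], [0, 0, 0]],
  [[0, 0, 4], [0, 0, 0]],
  [[0, 0, 4], [0, 0, 0]],
  [[0, 0, 4], [0, 0, 0]],
  [[0, 0, 2], [0, 0, 0]],
], fingers=0.45)

```text
clock: 9.3
tool_pos: [0.5101, 0.1345, 0.2263]
eef_rot: [-0.04, 0.999, 0.001, 0.003]
contact_force: [0.0, 0.2, -1.1]
opening: 0.451
finger_force: 0.0
```

Emit:
step_arm([
  [[-2, 0, 1], [0, 0, 0]],
  [[-2, 0, 0], [0, 0, 0]],
  [[-2, 0, 0], [0, 0, 0]],
  [[0, 0, 0], [0, 0, 0]],
  [[0, 0, 0], [0, 0, 0]],
  [[0, 0, 0], [0, 0, 0]],
  [[0, 0, 0], [0, 0, 0]],
  [[0, 0, 0], [0, 0, 0]],
  [[0, 0, 0], [0, 0, 0]],
  [[0, 0, 0], [0, 0, 0]],
])

```text
clock: 10.3
tool_pos: [0.449, 0.1337, 0.2321]
eef_rot: [-0.04, 0.999, 0.0, -0.0]
contact_force: [0.1, 0.3, 0.4]
opening: 0.452
finger_force: 0.0
```

```bash
python3 - <<'E'
from h import *
s=r.get_state(); print(s['clock'],s['tool_pos'],s['eef_rot'],s['q'].round(2) if hasattr(s['q'],'round') else s['q'])
p,d,c=snap('wrist','w3.png')
f=240/np.tan(np.radians(c['fov_y'])/2)
for P in((.5086,.1334,.065),(.4935,.0296,.062),(.408,.29,.112)):
    q=np.array(c['R'])@np.array(P)+c['t']; a=np.arctan2(np.hypot(*q[:2]),q[2]); k=q[:2]/np.hypot(*q[:2])*a*f; print(k+[c['cx'],c['cy']])
cv2.imwrite('pics/w3b.png',p[:,:,::-1])
E
```

```text
10.3 [0.44895557 0.13371961 0.23211205] [-4.03731824e-02  9.99184663e-01  7.45376664e-05 -9.89881167e-05] [-0.09  0.47 -0.45  1.97  0.29  0.76  0.95]
[316.84986119 271.37059661]
[216.14012562 247.8075621 ]
[501.65932938 193.98884412]
```

View pics/w3.png

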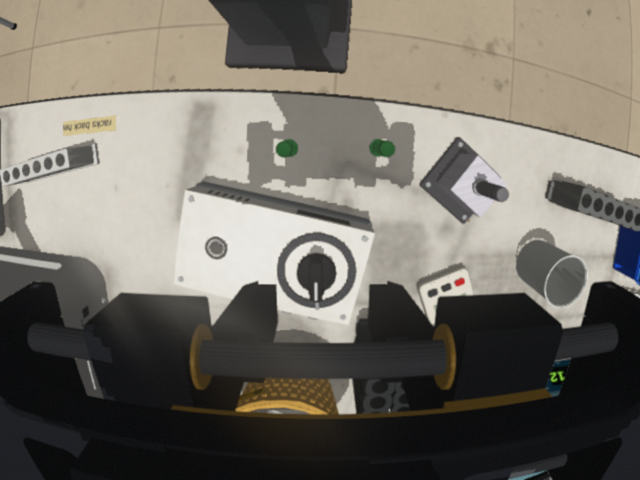

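The wrist view shows the dial at (317,272) with its white line running down, the hole at (216,247) and the stylus top at (501,194). Measuring the nose against the tooth.

```bash
python3 - <<'E'
from dial import *
z=np.load('pics/w3.npz'); c=np.array([.5086,.1334])
g=z['p'].mean(2)
I=[(u,v) for v in range(230,320) for u in range(270,365)]
A=np.array([onz(z,u,v,.065,1)[:2]-c for u,v in I]);G=np.array([g[v,u] for u,v in I])
R=np.hypot(*A.T);m=(R>.034)&(R<.038)&(G>110);a=np.degrees(np.arctan2(A[:,1],A[:,0]));print('tooth',m.sum(),np.sort(a[m]).round(1))
q=A[(R<.046)&(R>.029)&(G<95)];s=np.linalg.lstsq(np.c_[2*q,np.ones(len(q))],(q**2).sum(1),rcond=None)[0];print('ring offs',s[:2],len(q))
T=np.array([onz(z,u,v,.069,1)[:2]-c for u,v in I]); print('tooth at .069',np.degrees(np.arctan2(*T[m].mean(0)[::-1])),T[m].mean(0))
B=np.array([onz(z,u,v,.100,1)[:2]-c for u,v in I]);w=(np.hypot(*B.T)<.018)&(abs(B[:,1])<.008)&(B[:,0]>-.004)&(G>130)
L=B[w];print(w.sum(),L.mean(0)); k=np.polyfit(L[:,0],L[:,1],1);print('line angle',np.degrees(np.arctan(k[0])),'off',k[1], L.min(0),L.max(0))
cv2.imwrite('pics/c5.png',cv2.resize(z['p'][225:325,260:375],(800,600),interpolation=3)[:,:,::-1])
E
```

```text
tooth 12 [1.2 1.3 1.4 2.9 2.9 3.  4.6 4.6 4.6 6.2 6.2 6.3]
ring offs [-0.00048409 -0.00097644] 1356
tooth at .069 3.833851099578512 [0.03401248 0.00227929]
101 [ 0.00808545 -0.0002774 ]
line angle 0.4869639483905438 off -0.00034611601977619364 [-0.00155059 -0.00794196] [0.01546975 0.00799257]
```

View pics/c5.png

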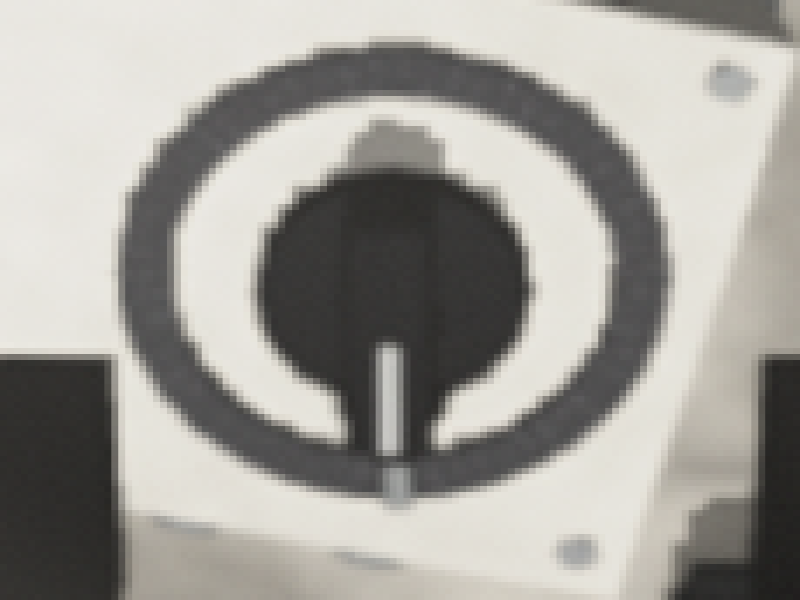

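The crop shows the white line from (390,345) to (388,455) and the tooth at (398,485), nearly aligned. Refining by casting these points.

```bash
python3 - <<'E'
from h import *
z=np.load('pics/w3.npz')
f=lambda x,y,h: onz(z,260+x*115/800-.4,225+y/6-.4,h,1)[:2]
a,b=f(390,345,.1),f(388,455,.1);t=f(398,485,.069);c=np.array([.5081,.1324])
g=lambda v:np.degrees(np.arctan2(v[1],v[0]))
print(a-c,b-c,g(b-a),g(b-c),t-c,g(t-c))
E
```

```text
[-0.0019044   0.00023913] [0.01638185 0.0013376 ] 3.4376687703008413 4.66792983380003 [0.03610542 0.00371896] 5.880879036984777
```

The nose is within about 2° of the tooth, well inside tolerance. On to the stylus: hover just short of it for a closer look.

Emit:
step_arm([
  [[-0.9, 2, 0], [0, 0, 0]],
  [[-0.9, 2, 0], [0, 0, 0]],
  [[-0.9, 2, 0], [0, 0, 0]],
  [[-0.9, 2, 0], [0, 0, 0]],
  [[-0.9, 2, 0], [0, 0, 0]],
  [[-0.9, 2, 0], [0, 0, 0]],
  [[-0.8, 2, 0], [0, 0, 0]],
  [[-0.7, 1.6, 0], [0, 0, 0]],
  [[0, 0, 0], [0, 0, 0]],
  [[0, 0, 0], [0, 0, 0]],
])

```text
clock: 11.35
tool_pos: [0.38, 0.2891, 0.2321]
eef_rot: [-0.041, 0.999, -0.0, -0.0]
contact_force: [-0.3, -0.0, 0.0]
opening: 0.449
finger_force: 0.0
```

```bash
python3 - <<'E'
from h import *
s=r.get_state(); print(s['clock'],s['tool_pos'])
p,d,c=snap('wrist','w4.png')
f=240/np.tan(np.radians(c['fov_y'])/2)
def proj(P):
    q=np.array(c['R'])@np.array(P)+c['t']; a=np.arctan2(np.hypot(*q[:2]),q[2]); return q[:2]/np.hypot(*q[:2])*a*f+[c['cx'],c['cy']]
u,v=proj((.408,.29,.112)).astype(int); print(u,v,proj((.408,.29,.058)))
k=p[v-50:v+50,u-60:u+60]
cv2.imwrite('pics/c6.png',cv2.resize(k,(720,600),interpolation=2)[:,:,::-1])
print(d[v-20:v+21:5,u-20:u+21:5].round(3))
E
```

```text
11.35 [0.37995356 0.2891073  0.23209796]
320 255 [320.74892257 239.12511358]
[[0.368 0.368 0.368 0.368 0.364 0.361 0.362 0.369 0.368]
 [0.371 0.369 0.37  0.366 0.34  0.34  0.353 0.368 0.37 ]
 [0.371 0.37  0.372 0.343 0.328 0.326 0.337 0.371 0.37 ]
 [0.432 0.372 0.372 0.326 0.316 0.316 0.322 0.373 0.371]
 [0.436 0.435 0.374 0.319 0.316 0.315 0.319 0.373 0.425]
 [0.436 0.436 0.438 0.376 0.318 0.318 0.375 0.428 0.436]
 [0.439 0.436 0.439 0.438 0.376 0.377 0.377 0.437 0.437]
 [0.44  0.44  0.44  0.44  0.439 0.441 0.44  0.439 0.441]
 [0.441 0.44  0.439 0.441 0.44  0.441 0.441 0.442 0.442]]
```

View pics/c6.png

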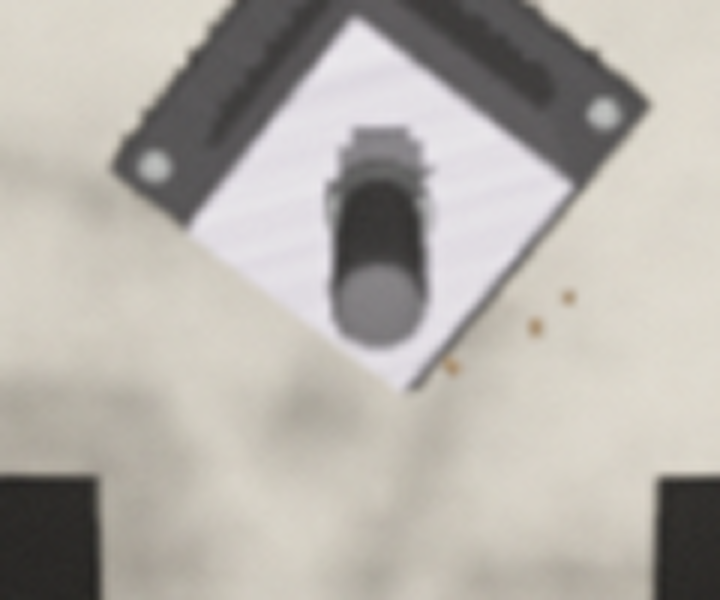

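The crop shows the stylus top disc at (378,305), centred between the fingers, which puts the stylus at about (0.4085, 0.292). Descending.

Emit:
step_arm([
  [[1.0, 0.3, -1], [0, 0, 0]],
  [[1.0, 0, -2], [0, 0, 0]],
  [[0.85, 0, -2.5], [0, 0, 0]],
  [[0, 0, -3], [0, 0, 0]],
  [[0, 0, -3], [0, 0, 0]],
  [[0, 0, -3], [0, 0, 0]],
  [[0, 0, -2.5], [0, 0, 0]],
  [[0, 0, -2], [0, 0, 0]],
  [[0, 0, -0.9], [0, 0, 0]],
  [[0, 0, 0], [0, 0, 0]],
])

```text
clock: 12.4
tool_pos: [0.4084, 0.2916, 0.0319]
eef_rot: [-0.04, 0.999, -0.001, -0.001]
contact_force: [1.0, -0.2, -0.3]
opening: 0.451
finger_force: 0.0
```

Emit:
step_arm([
  [[0, 0, 0], [0, 0, 0]],
  [[0, 0, 0], [0, 0, 0]],
  [[0, 0, 0], [0, 0, 0]],
  [[0, 0, 0], [0, 0, 0]],
  [[0, 0, 0], [0, 0, 0]],
  [[0, 0, 0], [0, 0, 0]],
  [[0, 0, 0], [0, 0, 0]],
  [[0, 0, 0], [0, 0, 0]],
  [[0, 0, 0], [0, 0, 0]],
  [[0, 0, 0], [0, 0, 0]],
], fingers=0, grip_force=30)

```text
clock: 13.4
tool_pos: [0.4088, 0.2929, 0.0339]
eef_rot: [-0.04, 0.999, 0.0, 0.001]
contact_force: [0.5, -0.4, 5.9]
opening: 0.147
finger_force: 30.1
```

The stylus is gripped. Lifting 12 cm and moving towards the hole, going round the front of the dial.

Emit:
step_arm([
  [[0, 0, 0.5], [0, 0, 0]],
  [[0, 0, 1], [0, 0, 0]],
  [[0, 0, 1.5], [0, 0, 0]],
  [[0, 0, 1.5], [0, 0, 0]],
  [[0, 0, 1.5], [0, 0, 0]],
  [[0, 0, 1.5], [0, 0, 0]],
  [[0, 0, 1.5], [0, 0, 0]],
  [[0, 0, 1.5], [0, 0, 0]],
  [[0, 0, 1.5], [0, 0, 0]],
  [[0, 0, 0], [0, 0, 0]],
])

```text
clock: 14.4
tool_pos: [0.4092, 0.2935, 0.1553]
eef_rot: [-0.04, 0.999, 0.001, 0.001]
contact_force: [1.0, 1.0, -0.3]
opening: 0.15
finger_force: 30.0
```

Emit:
step_arm([
  [[0, -2, 0], [0, 0, 0]],
  [[0, -3, 0], [0, 0, 0]],
  [[0.5, -3, 0], [0, 0, 0]],
  [[0.5, -3, 0], [0, 0, 0]],
  [[0.5, -3, 0], [0, 0, 0]],
  [[0.5, -3, 0], [0, 0, 0]],
  [[1, -3, 0], [0, 0, 0]],
  [[1.5, -3, 0], [0, 0, 0]],
  [[1.5, -2, 0], [0, 0, 0]],
  [[0, -1.3, 0], [0, 0, 0]],
])

```text
clock: 15.4
tool_pos: [0.4697, 0.0277, 0.1528]
eef_rot: [-0.039, 0.999, 0.0, 0.001]
contact_force: [0.3, 0.7, -0.4]
opening: 0.149
finger_force: 30.0
```

```bash
python3 - <<'E'
from h import *
s=r.get_state(); print(s['clock'],s['tool_pos'],s['eef_rot'],s['contact_force'],s['opening'])
p,d,c=snap('scene','s5.png'); t,dt,ct=snap('top','t5.png')
f=240/np.tan(np.radians(c['fov_y'])/2)
def pr(P):
    q=np.array(c['R'])@np.array(P)+c['t']; return q[:2]/q[2]*f+[c['cx'],c['cy']]
x,y,z=s['tool_pos']; print('tip exp',pr((x,y,z-.025)),'hole',pr((.4935,.0296,.062)),'top',pr((x,y,z+.079)))
u,v=pr((.4935,.0296,.09)).astype(int); print(u-40,v-45)
cv2.imwrite('pics/c7.png',cv2.resize(p[v-45:v+30,u-40:u+40],(640,600),interpolation=2)[:,:,::-1])
E
```

```text
15.4 [0.46974745 0.02772203 0.15284521] [-3.87311035e-02  9.99249538e-01  2.64702203e-05  5.11209594e-04] [ 0.34971541  0.72385892 -0.38901498] 0.14896633660592482
tip exp [347.70805784 221.40389753] hole [337.3711433  247.01424349] top [349.91665467 170.77829753]
297 189
```

View pics/c7.png

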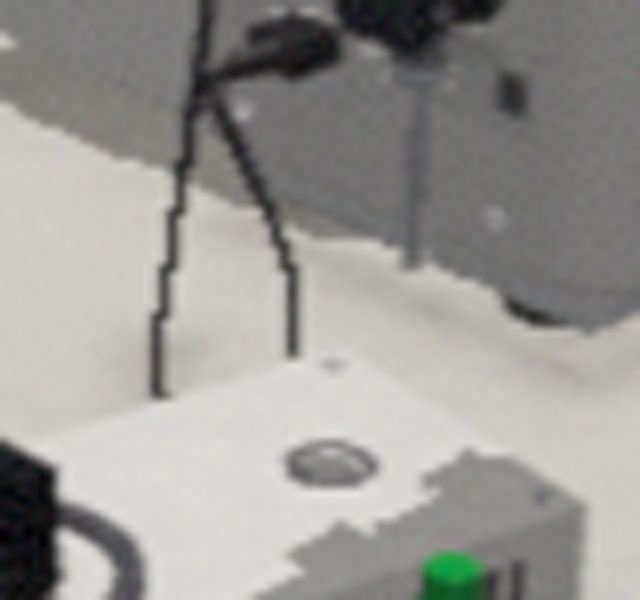

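The stylus hangs upright with its tip at crop (411,265), within 1 px of expected, and the hole is at (331,466), also as expected. Moving over the hole and down to just inside the mouth.

Emit:
step_arm([
  [[1.0, 0.1, 0], [0, 0, 0]],
  [[1.0, 0, 0], [0, 0, 0]],
  [[0.35, 0, 0], [0, 0, 0]],
  [[0, 0, 0], [0, 0, 0]],
  [[0, 0, -1], [0, 0, 0]],
  [[0, 0, -1.5], [0, 0, 0]],
  [[0, 0, -1.5], [0, 0, 0]],
  [[0, 0, -1], [0, 0, 0]],
  [[0, 0, 0], [0, 0, 0]],
  [[0, 0, 0], [0, 0, 0]],
])

```text
clock: 16.5
tool_pos: [0.4916, 0.0309, 0.1031]
eef_rot: [-0.041, 0.999, 0.0, -0.0]
contact_force: [-0.3, 0.3, -0.1]
opening: 0.146
finger_force: 30.0
```

```bash
python3 - <<'E'
from h import *
s=r.get_state(); print(s['clock'],s['tool_pos'],s['contact_force'])
p,d,c=snap('scene','s6.png'); x,y,z=s['tool_pos']
f=240/np.tan(np.radians(c['fov_y'])/2)
pr=lambda P:(lambda q:q[:2]/q[2]*f+[c['cx'],c['cy']])(np.array(c['R'])@np.array(P)+c['t'])
t=pr((x,y,z-.025));print('tip exp',t,'hole',pr((.4933,.0292,.062)))
# shaft: strip of rows between collar and tip; darkest columns
g=p.mean(2).astype(int)
for v in range(int(t[1])-8,int(t[1])+14): print(v,g[v,int(t[0])-12:int(t[0])+13])
E
```

```text
16.5 [0.49163798 0.03088274 0.10313194] [-0.33947207  0.25214734 -0.05112612]
tip exp [337.81552164 240.53675766] hole [337.57909468 246.9860531 ]
232 [199 199 196 197 197 200 199 169  79 152 201 194 156  96 111 169 201 200
 198 198 198 198 195 195 194]
233 [197 199 200 201 200 200 199 175 119 169 207 199 162  97 114 179 208 201
 200 199 198 199 194 198 194]
234 [195 196 198 201 202 203 205 209 213 215 217 207 164  97 115 179 213 210
 203 197 199 199 199 197 197]
235 [194 196 201 202 207 211 213 215 215 216 213 204 164 101 114 180 216 212
 210 207 204 198 198 198 198]
236 [202 205 208 213 214 215 214 215 215 214 215 205 163 100 114 181 214 214
 215 215 212 204 199 199 200]
237 [214 215 214 213 213 214 214 214 214 213 214 206 166  99 114 180 213 214
 211 214 214 212 210 203 201]
238 [213 214 217 215 215 215 215 213 211 214 214 205 166  99 110 181 216 216
 215 215 212 213 212 210 205]
239 [212 214 217 214 215 214 216 215 215 215 215 206 165  98 117 184 214 218
 216 216 214 212 214 215 211]
240 [216 217 214 215 214 215 215 217 217 217 216 196 142 101 137 194 217 219
 215 212 211 213 214
[... 700 characters left out ...]
 131 132 134 132 129 126 104
  76 114 144 142 146 142 147]
248 [218 215 213 214 218 217 219 192 114  80  92 116 127 130 127 113  92  85
  96 132 142 143 141 144 143]
249 [217 197 162 184 212 214 213 194 142 111  92  86  84  94  87  88 104 128
 142 145 145 144 145 144 144]
250 [213 193 149 151 155 156 156 154 147 146 145 145 144 145 146 145 148 148
 148 148 143 144 142 141 143]
251 [155 152 147 141 146 144 143 147 145 148 149 146 146 149 148 147 148 149
 144 146 143 147 144 144 144]
252 [147 144 147 146 147 145 145 146 147 147 148 149 145 147 148 149 148 146
 147 146 145 145 144 146 145]
253 [146 143 143 147 145 145 146 149 147 148 144 147 146 143 144 148 145 144
 147 147 147 147 146 146 146]
```

The tip needs about 2 mm each in +x and −y to be centred. Correcting, then descending to just above the button.

Emit:
step_arm([
  [[0.2, -0.2, 0], [0, 0, 0]],
  [[0, 0, 0], [0, 0, 0]],
  [[0, 0, -0.5], [0, 0, 0]],
  [[0, 0, -0.5], [0, 0, 0]],
  [[0, 0, -0.5], [0, 0, 0]],
  [[0, 0, -0.5], [0, 0, 0]],
  [[0, 0, -0.5], [0, 0, 0]],
  [[0, 0, -0.5], [0, 0, 0]],
  [[0, 0, -0.3], [0, 0, 0]],
  [[0, 0, 0], [0, 0, 0]],
])

```text
clock: 17.55
tool_pos: [0.4936, 0.0287, 0.0698]
eef_rot: [-0.041, 0.999, -0.0, -0.0]
contact_force: [-0.2, 0.4, -0.7]
opening: 0.148
finger_force: 30.0
```

Emit:
step_arm([
  [[0, 0, -0.2], [0, 0, 0]],
  [[0, 0, -0.2], [0, 0, 0]],
  [[0, 0, -0.2], [0, 0, 0]],
  [[0, 0, -0.2], [0, 0, 0]],
  [[0, 0, -0.2], [0, 0, 0]],
  [[0, 0, 0], [0, 0, 0]],
  [[0, 0, 0], [0, 0, 0]],
  [[0, 0, 0], [0, 0, 0]],
  [[0, 0, 0], [0, 0, 0]],
  [[0, 0, 0], [0, 0, 0]],
])

```text
clock: 18.55
tool_pos: [0.494, 0.0287, 0.0603]
eef_rot: [-0.04, 0.999, 0.0, 0.0]
contact_force: [-0.8, 0.5, 3.4]
opening: 0.147
finger_force: 30.1
```

Emit:
step_arm([
  [[0, 0, -0.1], [0, 0, 0]],
  [[0, 0, -0.1], [0, 0, 0]],
  [[0, 0, -0.1], [0, 0, 0]],
  [[0, 0, -0.1], [0, 0, 0]],
  [[0, 0, -0.1], [0, 0, 0]],
  [[0, 0, -0.1], [0, 0, 0]],
  [[0, 0, 0], [0, 0, 0]],
  [[0, 0, 0], [0, 0, 0]],
  [[0, 0, 0], [0, 0, 0]],
  [[0, 0, 0], [0, 0, 0]],
])

```text
clock: 19.55
tool_pos: [0.4945, 0.0288, 0.0554]
eef_rot: [-0.041, 0.999, -0.0, 0.001]
contact_force: [-1.4, -0.6, 17.2]
opening: 0.147
finger_force: 30.2
```

The force is 17 N, above the spring's 6 N, so the button is at its stop. I'll check that it is steady and hand in.

```bash
python3 - <<'E'
from h import *
snap('scene'); s=r.get_state(); print(s['clock'],s['tool_pos'],s['contact_force'],s['opening'],s['finger_force'])
if 8<s['contact_force'][2]<30: print(r.finish_job())
E
```

```text
19.6 [0.49454618 0.02886449 0.0553767 ] [-1.11345058 -0.85456707 16.88978984] 0.1470022391389131 30.20520506992284
the job is handed in; nothing more can be done
None
```

The job is handed in at 19.6 s, with no verdict returned: the dial is set to the tooth within about 2°, and the gripped stylus holds the button at its stop with about 17 N. I viewed 11 pictures, one over the limit of 10.

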